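# Clear the jammed float-ball dispenser

### The job

The sloping dispenser of float balls for the water bath has jammed at its narrow neck: the blue ball sits on the blue ledge and blocks the white and the yellow one. Nudge the blue ball back up the tray, without lifting it out, and hold it back until both others have rolled past it into the lane below, then let it roll after them, so that all three lie in the lane. Leave the bin, the tube rack and the bottle standing where they are.

Things in the scene. Friction and masses are not known exactly. Their poses are not given: they have to be found in the camera images.
- tray: Fixed ball tray on a steel stand: slippery; grey floor, white and blue walls 6 mm thick, open above, 175 x 405 mm. Origin: floor surface at the neck, foot of the straight wall. x runs across, away from that wall, and rises 5.4 degrees; y runs uphill and rises 9 degrees; z is square to the floor. A free ball rolls down -y and towards the straight wall. All (x, y) below: mm in these axes.
- lane (a point): Middle of the exit lane's floor, at (35, -100). The lane lies between the long straight white wall (plane x = 0, y from -200 to 194, 36 mm high) and a low blue wall at x = 70 (24 mm high), from the neck at y = 0 down to the end stop at y = -200.
- ledge (a point): Middle of the upper edge of the blue ledge, 24 mm above the floor at (85, 4). The ledge narrows the tray to the neck and runs from (70, 0) to (100, 8). At the start the blue ball is wedged at about (78, 33), between ledge and flared wall, by the white ball at (30, 69) and the yellow at (30, 129), which lean on the straight wall.
- flare (a point): Foot of the middle of the white flared wall, at (129, 61). That wall is 36 mm high and runs from (98, 8) out to (160, 115), then straight uphill at x = 160 to the tray's top end at y = 194. With the blue ball pushed 75 mm along it, to about (115, 98), the others roll past by themselves in 1 to 2 s; let go there, it rolls down along the ledge into the lane.
- blue_ball_center (a point): Centre of the blue ball, the blocker: hard, slippery hollow plastic, 60 mm in diameter, about 45 g; its axes turn as it rolls.
- white_ball_center (a point): Centre of the white ball, the first of the two that wait: 60 mm in diameter, about 45 g.
- yellow_ball_center (a point): Centre of the yellow ball, the second that waits: 60 mm in diameter, about 45 g.
- sharps_bin: Bystander: yellow round waste bin with a red lid, 116 mm in diameter, 128 mm high; origin at the centre of its underside.
- tube_rack: Bystander: white tube rack with capped tubes, 75 x 170 mm, 91 mm high; origin at the centre of its underside.
- reagent_bottle: Bystander: clear bottle with a blue cap, 68 mm in diameter, 170 mm high; origin at the centre of its underside.
Things that resemble listed ones, but are neither listed nor needed, are in the scene too. There is more than one size of the part that bears blue_ball_center; the job needs the middle-sized.

How it is judged (in metres and radians):
On the way, in this order (a step that is already met when the one before it is completed fails the run):
1. the blue ball has been nudged back up from the neck (y of blue_ball_center in the frame of tray above 0.05 m), for 0.1 s.
2. the white and the yellow ball are in the lane, the blue ball still held back above the neck (y of white_ball_center in the frame of tray between -0.2 and -0.02 m and x of white_ball_center in the frame of tray between 0 and 0.07 m and z of each of white_ball_center, yellow_ball_center in the frame of tray below 0.045 m and y of yellow_ball_center in the frame of tray between -0.2 and -0.02 m and x of yellow_ball_center in the frame of tray between 0 and 0.07 m and y of blue_ball_center in the frame of tray above 0.02 m), for 0.1 s.
At the end, for the whole second after the job is handed in: All three balls lie at rest (under 30 mm/s) in the exit lane: centres between the straight wall and the low blue wall, at least 20 mm below the neck and above the end stop, on the lane's floor (y of blue_ball_center in the frame of tray between -0.2 and -0.02 m and x of blue_ball_center in the frame of tray between 0 and 0.07 m and z of each of blue_ball_center, white_ball_center, yellow_ball_center in the frame of tray below 0.045 m and y of white_ball_center in the frame of tray between -0.2 and -0.02 m and x of white_ball_center in the frame of tray between 0 and 0.07 m and y of yellow_ball_center in the frame of tray between -0.2 and -0.02 m and x of yellow_ball_center in the frame of tray between 0 and 0.07 m and linear speed of each of blue_ball, white_ball, yellow_ball below 0.03 m/s); the robot touches nothing.
It fails at once if a ball is lifted out of the tray (more than 40 mm off its floor) or leaves it (z of any of blue_ball_center, white_ball_center, yellow_ball_center in the frame of tray above 0.07 m or z of any of blue_ball_center, white_ball_center, yellow_ball_center in the frame of tray below 0 m).
It fails at once if the bin, the tube rack or the bottle is shifted more than 30 mm or tipped (distance of any of sharps_bin, tube_rack, reagent_bottle from where it was at the start of the episode above 0.03 m or angle between any of sharps_bin, tube_rack, reagent_bottle's own z axis and vertical above 0.35 rad).
It also fails if it takes over 35 s, if anything falls off the work surface, if the arm or the gripper's body presses on something with over 40 N, if the wrist force passes 120 N, or if a joint passes its speed limit or range.

### The arm

A 6-joint arm with a two-finger parallel gripper is mounted at the origin on the work surface. World frame = base frame: x ahead of the robot, y to its left, z up, the work surface at z = 0. Lengths are in m, angles in degrees, forces in N, time in s.
With the tool pointing down it reaches from about 0.375 to 0.825 m from the base axis. Payload 5.5 kg.
Tool frame: the origin (TCP) lies on the centre line of the jaws, within the pads' length; the fingertips stand 8 mm ahead of it and the grasp point (between the pads) lies 11 mm behind it (finger_overhang is the distance from the TCP to the fingertips, in m); z points along the fingers, y is the direction in which the jaws open and shut (so a half turn about z gives the same grasp; the last joint's range is limited). The gripper opens to 85 mm and grips with 20 to 120 N. Pads are 22 mm wide; open, the fingers measure 114 mm over their backs; the gripper's body (76 mm by 85 mm) begins 54 mm behind the grasp point. The pads swing forward as they close: fully open they stand 13 mm farther back than shut.
Start: joints at [-69.213, 17.962, -2.699, 69.339, 0, 90], TCP at [0.213, -0.561, 0.239] pointing down, gripper open.
Joint ranges: [-152.73, 152.73], [-39.44, 99.34], [-58.76, 71.6], [-118.89, 123.64], [-81.53, 83.1], [-180, 180]. Speed limits (degrees/s): [136.94, 136.94, 172.46, 180, 180, 180].

### API

Orientations are given as [roll, pitch, yaw] about the fixed x, y, z axes, in that order (R = Rz(yaw) Ry(pitch) Rx(roll)).
In Python, from workcell import * gives the robot as it stands.
- The arm moves only by the tool carry_out, never from a script. Its argument "moves" is a list of rows, each a list of 2 entries, a list of its own where there are three numbers: the shift along the tool's x, y, z as a fraction of full scale, then the turn, a rotation vector about the tool's x, y, z as a fraction of full scale. In form: [[[dx, dy, dz], [wx, wy, wz]], ...]. A call has 1 to 5 rows; each row shifts and turns the commanded pose from where the row before left it, along the tool's axes as they then stand; what a row does not reach is not made up. Full scale, the value 1, is 40 mm for a shift and 6 degrees for a turn. A row lasts 1/12 s, in which the tool goes at most 41.7 mm and 7.16 degrees, less where a joint would pass 70% of its speed; a pose out of reach is approached as far as the arm can. A call with a number of a shift or a turn outside -1 to 1 is refused whole. A call with a gripper value outside its range is refused whole. "grip" is the opening, from 0 (shut) to 1 (fully open), set as the call begins (left out, the last holds). The fingers move at their own pace and stop on an object; "grip_force" is the grip in N (left out, the last holds). Time passes only in rows, so rows that do not move let the fingers close. It gives the time, the measured TCP pose, the force and the opening at its end, in the units of the state.
- state(): the state, without advancing time (a new reading comes with each control period).
- grab_frame(name): name is "scene" or "top" or "wrist"; returns a dict with "image" (384x512x3 uint8, red, green, blue), "fx", "fy", "cx", "cy" (pixels), "distortion" ([k1, k2, p1, p2, k3] as OpenCV has them; the pictures are not rectified), "pose" (4x4, takes a point from camera to world coordinates). Camera axes: x right, y up, looking along -z (the intrinsics and any distortion apply to the point x, -y, -z); pixel columns grow to the right and rows downward; lengths in m; the calibration is good to about 2 mm. A picture is of the moment at which its call begins. There is no depth.
- job_done(): hands the job in, once; it reports no verdict.
The state is a dict: "time": time; "joint_pos": joint angles; "joint_vel": joint speeds; "joint_efforts": joint torques, N m; "tool_pos": TCP position; "tool_rot": TCP orientation; "ft_force": force on the tool from outside, world axes, zero at the start; "torque": the same for the moment, N m; "finger_gap": opening from 0.0 (shut) to 1.0 (fully open).
Only numpy, scipy, OpenCV 4.12 (cv2) and the standard library are available. Lean on these libraries where they do the work, as an engineer would, in place of code of your own. Each camera call takes 0.05 s, during which the arm holds its last target.

## Working session

There is one attempt and no reset: what is moved stays moved. The work goes in short steps, Python scripts to look and compute and a tool call to move; the robot and the scene stay as the last step left them, time stands still between calls to the robot, and variables do not carry over. Pictures are saved under pics/ and viewed, and the job is handed in when it is done.

Besides the shell and the picture viewer there is one more tool, called as name(argument=value, ...) on one line, values as JSON. carry_out: Moves the arm, as the interface text tells. Its arguments: {"type":"object","properties":{"moves":{"type":"array","items":{"type":"array"}},"grip":{"type":"number"},"grip_force":{"type":"number"}},"required":["moves"]}

```bash
mkdir -p pics; ls; python3 - <<'E'
from workcell import *
import cv2
print(state())
for n in ["scene","top","wrist"]:
    f=grab_frame(n)
    cv2.imwrite(f"pics/{n}0.png",f["image"][:,:,::-1])
    print(n,f["fx"],f["fy"],f["cx"],f["cy"],f["distortion"]);print(f["pose"])
E
```

```text
pics
{'time': 0.0, 'joint_pos': array([-6.92120228e+01,  1.80040656e+01, -2.75444335e+00,  6.93395378e+01,
        5.44512332e-06,  9.00017743e+01]), 'joint_vel': array([ 0.07636506,  0.01052618,  0.01318915,  0.00618858, -0.06436001,
        0.04874911]), 'joint_efforts': array([-2.41160669e-03, -5.39583778e+01,  3.39750159e+01,  1.92676694e-02,
       -3.59512378e-04, -5.85443075e-06]), 'tool_pos': array([ 0.21274603, -0.560412  ,  0.23843422]), 'tool_rot': array([-1.79901953e+02, -2.40878615e-06,  2.07862029e+01]), 'ft_force': array([ 0.65043436, -0.19509581,  0.60760204]), 'torque': array([-0.06307299, -0.00765108,  0.0499965 ]), 'finger_gap': 0.9988916573777218}
scene 450.9000701474443 450.9000701474443 257.537129307029 195.33795036836952 [-0.00469923  0.          0.          0.          0.        ]
[[ 0.07172886 -0.57109996  0.81774067  1.6491538 ]
 [ 0.99741696  0.0379541  -0.06098266 -0.01322405]
 [ 0.00379059  0.82000264  0.57234719  0.83357409]
 [ 0.          0.          0.          1.        ]]
top 466.76300011812265 466.76300011812265 265.3344023151544 188.2954062055256 [-0.10751618  0.          0.          0.          0.        ]
[[-1.93700025e-02  9.94232742e-01 -1.05480131e-01  3.80312015e-01]
 [-9.99806073e-01 -1.96366261e-02 -1.48966889e-03  5.68784971e-02]
 [-3.55235148e-03  1.05430821e-01  9.94420295e-01  1.64138411e+00]
 [ 0.00000000e+00  0.00000000e+00  0.00000000e+00  1.00000000e+00]]
wrist 273.3300756094398 273.3300756094398 254.53925914749203 189.69482468966422 [-0.0297063  0.         0.         0.         0.       ]
[[ 0.3546185   0.8867927   0.2963856   0.28807927]
 [-0.93500947  0.33691829  0.11064968 -0.53220254]
 [-0.0017344  -0.31636176  0.94863704  0.3724517 ]
 [ 0.          0.          0.          1.        ]]
```

View pics/scene0.png

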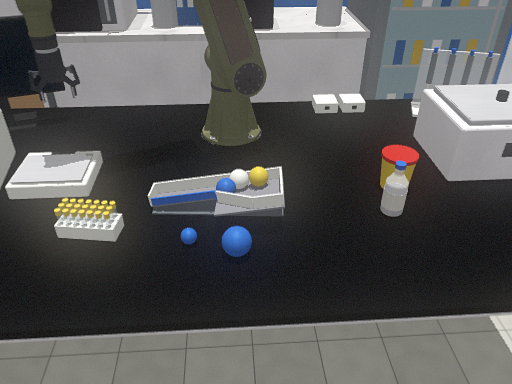

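View pics/top0.png

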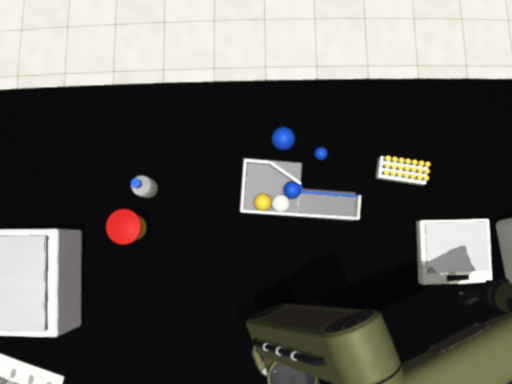

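View pics/wrist0.png

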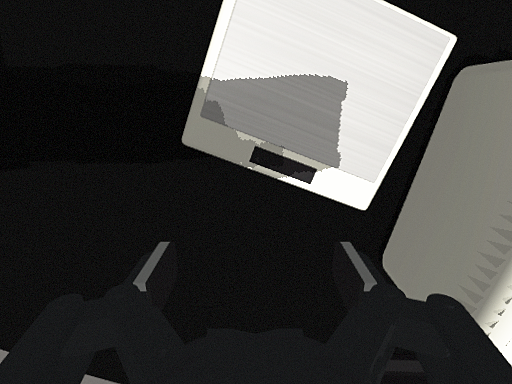

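```bash
python3 - <<'E'
import cv2
a=cv2.imread("pics/top0.png")[150:230,230:370]; cv2.imwrite("pics/topc.png",cv2.resize(a,None,fx=5.6,fy=5.6,interpolation=cv2.INTER_CUBIC))
a=cv2.imread("pics/scene0.png")[155:225,140:300]; cv2.imwrite("pics/scenec.png",cv2.resize(a,None,fx=5,fy=5,interpolation=cv2.INTER_CUBIC))
E
```

```text
(no output)
```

View pics/topc.png

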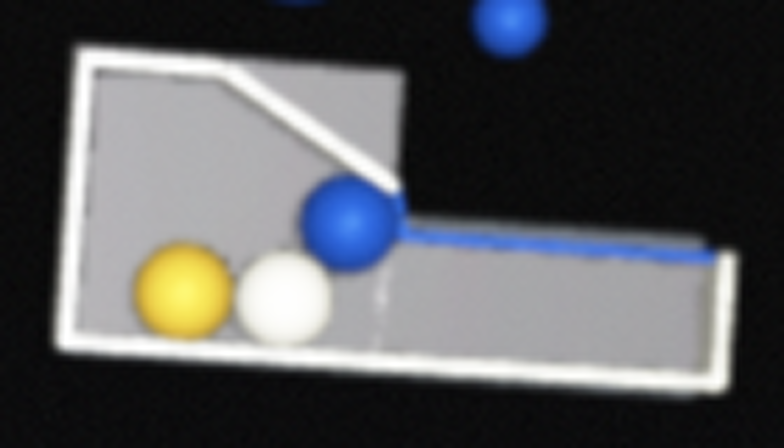

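View pics/scenec.png

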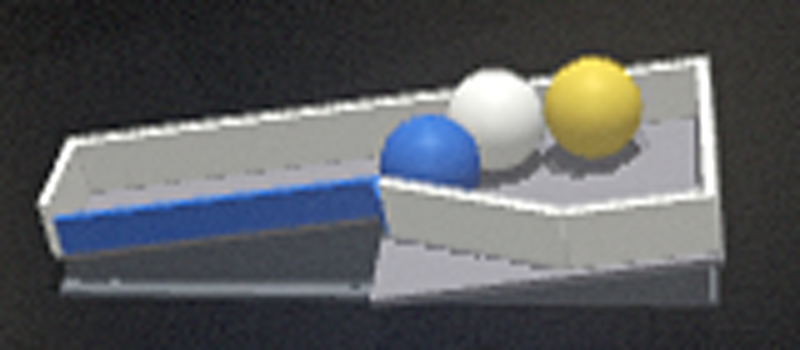

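```bash
cat > h.py <<'E'
import numpy as np, cv2
from scipy.spatial.transform import Rotation as R
def proj(f,P):
    P=np.atleast_2d(P); T=np.linalg.inv(f["pose"]); c=P@T[:3,:3].T+T[:3,3]
    c=c*[1,-1,-1]
    K=np.array([[f["fx"],0,f["cx"]],[0,f["fy"],f["cy"]],[0,0,1.]])
    return cv2.projectPoints(c.reshape(-1,1,3),np.zeros(3),np.zeros(3),K,np.array(f["distortion"]))[0].reshape(-1,2)
def trayR(yaw):
    # x rises 5.4, y rises 9
    sx,sy=np.sin(np.radians([5.4,9]));
    x=np.array([np.sqrt(1-sx*sx),0,sx])
    # y: unit, z=sy, perp x
    y0=-sx*sy/x[0]; y=np.array([y0,np.sqrt(1-sy*sy-y0*y0),sy])
    M=np.c_[x,y,np.cross(x,y)]
    return R.from_euler('z',yaw,degrees=True).as_matrix()@M
E
cat > fit.py <<'E'
from workcell import *
from h import *
from scipy.optimize import least_squares
ft=grab_frame("top");fs=grab_frame("scene")
top=[((351,223),(78,33,30)),((284,298),(30,69,30)),((183,291),(30,129,30)),((75,46),(166,200,36)),((57,350),(-6,200,36)),((728,391),(-6,-206,36)),((222,75),(160,115,36))]
sc=[((430,163),(78,33,30)),((496,119),(30,69,30)),((592,107),(30,129,30)),((708,57),(-6,200,36)),((718,195),(166,200,36))]
ut=np.array([(230+(u+.5)/5.6-.5,150+(v+.5)/5.6-.5) for (u,v),_ in top]);us=np.array([(140+(u+.5)/5-.5,155+(v+.5)/5-.5) for (u,v),_ in sc])
Pt=np.array([p for _,p in top])/1e3;Ps=np.array([p for _,p in sc])/1e3
def res(q):
    M=trayR(q[3]);
    return np.r_[proj(ft,Pt@M.T+q[:3])-ut,proj(fs,Ps@M.T+q[:3])-us].ravel()
s=least_squares(res,[.5,0,.1,0],x_scale=[.1,.1,.1,5],loss='soft_l1')
print(s.x);print(res(s.x).reshape(-1,2).round(2))
np.save("tray.npy",s.x)
E
python3 fit.py
```

```text
[ 0.46300853 -0.04722972  0.0481451  -5.33062094]
[[-1.3  -0.07]
 [-0.95  0.12]
 [-0.72  0.12]
 [ 0.47  1.04]
 [-0.18 -0.91]
 [-1.71 -0.42]
 [-0.38 -0.2 ]
 [-0.4   0.18]
 [-0.66 -0.02]
 [-0.35 -0.1 ]
 [-0.79 -0.05]
 [-1.32 -0.33]]
```

```bash
cat > plan.py <<'E'
from workcell import *
from h import *
import sys
q=np.load("tray.npy"); M=trayR(q[3]); t=q[:3]
ang=np.radians(50); n=np.array([np.cos(ang),np.sin(ang),0])
x=M@n; z=-M[:,2]; Rt=np.c_[x,np.cross(z,x),z]
s=state(); Rc=R.from_euler('xyz',s["tool_rot"],degrees=True).as_matrix()
rv=np.degrees(R.from_matrix(Rc.T@Rt).as_rotvec())
print("t",round(s["time"],2),"tool",s["tool_pos"].round(4),s["tool_rot"].round(1),"F",s["ft_force"].round(1),"gap",round(s["finger_gap"],2))
print("rotvec tool deg",rv.round(2),"rows6",(rv/6).round(2))
tip=s["tool_pos"]+Rc[:,2]*.008
print("tip in tray mm",(1e3*M.T@(tip-t)).round(1), "tool x in tray",(M.T@Rc[:,0]).round(3))
def goal(p):
    p=np.array(p,float); w=M@(p/1e3)+t-z*.008
    d=Rc.T@(w-s["tool_pos"]); print("goal",p,"world",w.round(3),"tool shift mm",(1e3*d).round(1),"fs",(d/.04).round(3))
for a in sys.argv[1:]: goal([float(v) for v in a.split(',')])
E
python3 plan.py 42,-10,100 42,-10,31; python3 -c "
from workcell import *
print(finger_overhang)"; cat > overlay.py <<'E'
E
```

```text
t 0.25 tool [ 0.2128 -0.5607  0.2389] [-180.    -0.    20.8] F [0.8 0.2 0.7] gap 1.0
rotvec tool deg [  3.77   9.88 -24.25] rows6 [ 0.63  1.65 -4.04]
tip in tray mm [-183.3 -496.3  282.4] tool x in tray [ 0.894  0.421 -0.153]
goal [ 42. -10. 100.] world [ 0.492 -0.077  0.157] tool shift mm [ 433.  -353.    82.5] fs [10.824 -8.826  2.061]
goal [ 42. -10.  31.] world [ 0.5   -0.067  0.089] tool shift mm [ 443.5 -359.9  150.3] fs [11.087 -8.998  3.757]
0.008
```

carry_out(moves=[[[0.72, -0.59, 0], [0, 0, 0]], [[0.72, -0.59, 0], [0, 0, 0]], [[0.72, -0.59, 0], [0, 0, 0]], [[0.72, -0.59, 0], [0, 0, 0]], [[0.72, -0.59, 0], [0, 0, 0]]], grip=0, grip_force=20)

```text
time: 0.67
tool_pos: [0.3061, -0.3979, 0.2392]
tool_rot: [-180.0, -0.0, 20.7]
ft_force: [0.1, -0.9, -0.4]
finger_gap: 0.301
```

carry_out(moves=[[[0.72, -0.59, 0], [0, 0, 0]], [[0.72, -0.59, 0], [0, 0, 0]], [[0.72, -0.59, 0], [0, 0, 0]], [[0.72, -0.59, 0], [0, 0, 0]], [[0.72, -0.59, 0], [0, 0, 0]]])

```text
time: 1.08
tool_pos: [0.3989, -0.2364, 0.2395]
tool_rot: [180.0, -0.0, 20.8]
ft_force: [0.5, -0.5, 0.2]
finger_gap: 0.002
```

carry_out(moves=[[[0, 0, 0], [0.12, 0.33, -0.8]], [[0, 0, 0], [0.12, 0.33, -0.8]], [[0, 0, 0], [0.12, 0.33, -0.8]], [[0, 0, 0], [0.12, 0.33, -0.8]], [[0, 0, 0], [0.12, 0.33, -0.8]]])

```text
time: 1.5
tool_pos: [0.3985, -0.2377, 0.2395]
tool_rot: [-178.6, -10.5, 45.0]
ft_force: [0.1, 0.3, -0.2]
finger_gap: -0.001
```

```bash
python3 plan.py 42,-10,100 42,-10,31
```

```text
t 1.5 tool [ 0.3985 -0.2377  0.2395] [-178.6  -10.5   45. ] F [ 0.1  0.3 -0.2] gap -0.0
rotvec tool deg [ 0.24 -0.07  0.07] rows6 [ 0.04 -0.01  0.01]
tip in tray mm [ -28.3 -162.6  215.2] tool x in tray [0.642 0.767 0.001]
goal [ 42. -10. 100.] world [ 0.492 -0.077  0.157] tool shift mm [162.  -44.5 115.2] fs [ 4.049 -1.112  2.881]
goal [ 42. -10.  31.] world [ 0.5   -0.067  0.089] tool shift mm [161.9 -44.8 184.2] fs [ 4.047 -1.12   4.606]
```

carry_out(moves=[[[0.81, -0.22, 0.4], [0, 0, 0]], [[0.81, -0.22, 0.4], [0, 0, 0]], [[0.81, -0.22, 0.4], [0, 0, 0]], [[0.81, -0.22, 0.4], [0, 0, 0]], [[0.81, -0.22, 0.4], [0, 0, 0]]])

```text
time: 1.92
tool_pos: [0.4899, -0.082, 0.1906]
tool_rot: [-178.6, -10.4, 44.7]
ft_force: [0.1, -0.8, -0.7]
finger_gap: -0.003
```

carry_out(moves=[[[0, 0, 0], [0.04, 0, 0]]])

```text
time: 2.0
tool_pos: [0.4905, -0.0783, 0.1894]
tool_rot: [-178.2, -10.5, 45.0]
ft_force: [-0.9, 0.0, 0.1]
finger_gap: 0.001
```

```bash
python3 plan.py 42,-10,31; python3 - <<'E'
from workcell import *
from h import *
q=np.load("tray.npy"); M=trayR(q[3]); t=q[:3]
pts=np.array([(0,-200,0),(0,194,0),(0,-200,36),(0,194,36),(70,0,24),(100,8,24),(70,-200,24),(98,8,36),(160,115,36),(160,194,36),(0,0,0),(70,0,0)])/1e3
for n in ["wrist","scene"]:
    f=grab_frame(n); im=np.ascontiguousarray(f["image"][:,:,::-1])
    im=cv2.resize(im,None,fx=1.5,fy=1.5)
    for p in proj(f,pts@M.T+t): cv2.circle(im,tuple(int(v*1.5) for v in p),3,(0,0,255),1)
    for c in [(78,33,30),(30,69,30),(30,129,30)]:
        p=proj(f,M@(np.array(c)/1e3)+t)[0]; cv2.circle(im,tuple(int(v*1.5) for v in p),3,(0,255,0),-1)
    cv2.imwrite(f"pics/{n}1.png",im)
E
```

```text
t 2.0 tool [ 0.4905 -0.0783  0.1894] [-178.2  -10.5   45. ] F [-0.9  0.   0.1] gap 0.0
rotvec tool deg [-0.19 -0.06  0.1 ] rows6 [-0.03 -0.01  0.02]
tip in tray mm [ 43.4  -6.3 132.5] tool x in tray [0.641 0.767 0.001]
goal [ 42. -10.  31.] world [ 0.5   -0.067  0.089] tool shift mm [ -3.8   1.6 101.5] fs [-0.096  0.039  2.538]
```

View pics/wrist1.png

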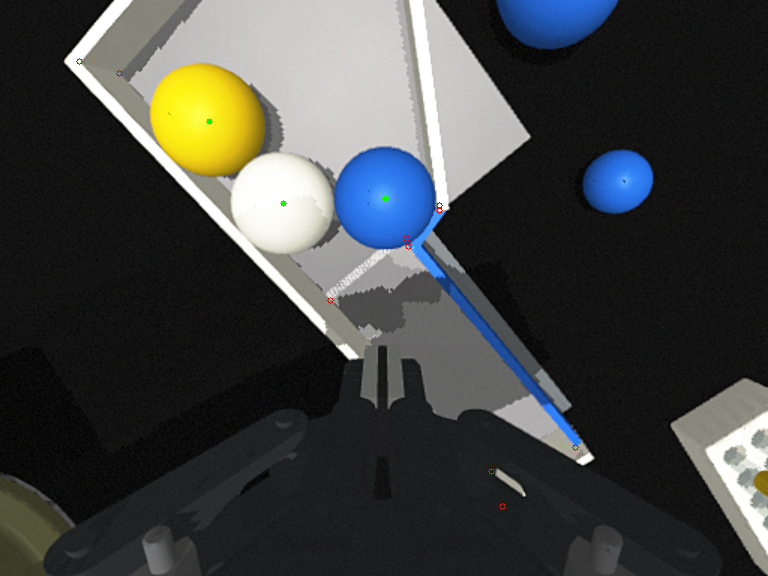

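View pics/scene1.png

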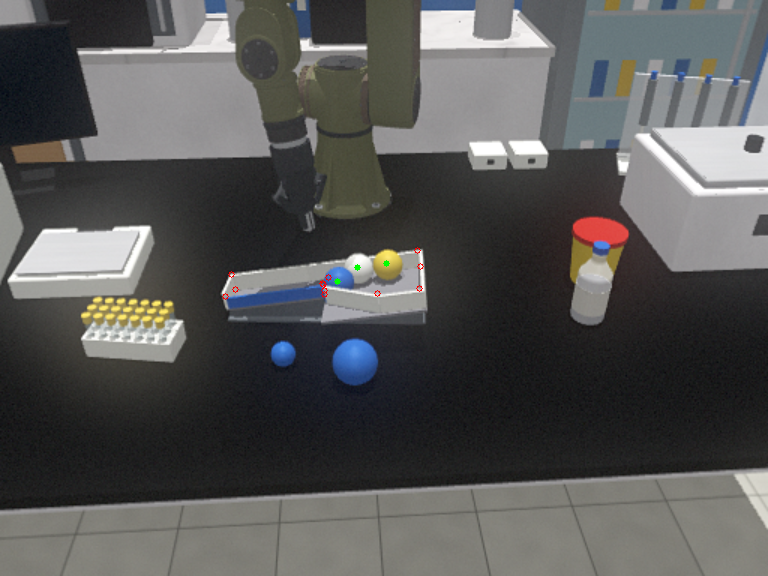

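carry_out(moves=[[[-0.1, 0.04, 0.6], [-0.03, 0, 0]], [[0, 0, 0.6], [0, 0, 0]], [[0, 0, 0.6], [0, 0, 0]], [[0, 0, 0.4], [0, 0, 0]], [[0, 0, 0.25], [0, 0, 0]]])

```text
time: 2.52
tool_pos: [0.497, -0.0737, 0.0922]
tool_rot: [-178.4, -10.3, 44.6]
ft_force: [-1.3, -0.4, 0.9]
finger_gap: -0.007
```

carry_out(moves=[[[0, 0, 0], [0, 0, 0]]])

```text
time: 2.6
tool_pos: [0.4967, -0.0734, 0.092]
tool_rot: [-178.3, -10.2, 44.6]
ft_force: [-0.6, -0.0, 0.3]
finger_gap: 0.002
```

```bash
python3 plan.py 42,-10,31 89,67,31
```

```text
t 2.6 tool [ 0.4967 -0.0734  0.092 ] [-178.3  -10.2   44.6] F [-0.6 -0.   0.3] gap 0.0
rotvec tool deg [ 0.05  0.13 -0.32] rows6 [ 0.01  0.02 -0.05]
tip in tray mm [ 40.  -16.3  35.4] tool x in tray [ 0.647  0.762 -0.002]
goal [ 42. -10.  31.] world [ 0.5   -0.067  0.089] tool shift mm [ 6.1 -2.5  4.4] fs [ 0.152 -0.063  0.11 ]
goal [89. 67. 31.] world [0.552 0.005 0.105] tool shift mm [ 95.2 -16.5   4.2] fs [ 2.38  -0.413  0.104]
```

carry_out(moves=[[[0.16, -0.04, 0.05], [0, 0, 0]], [[0.16, -0.03, 0.05], [0, 0, 0]], [[0.16, -0.03, 0], [0, 0, 0]], [[0.16, -0.03, 0], [0, 0, 0]], [[0.16, -0.03, 0], [0, 0, 0]]])

```text
time: 3.02
tool_pos: [0.5176, -0.0451, 0.0967]
tool_rot: [-178.5, -10.4, 44.8]
ft_force: [-0.5, 0.4, 0.3]
finger_gap: -0.001
```

carry_out(moves=[[[0.18, -0.03, 0], [0, 0, 0]], [[0.18, -0.03, 0], [0, 0, 0]], [[0.18, -0.03, 0], [0, 0, 0]], [[0.18, -0.03, 0], [0, 0, 0]], [[0.18, -0.03, 0], [0, 0, 0]]])

```text
time: 3.43
tool_pos: [0.5379, -0.0158, 0.1025]
tool_rot: [-178.5, -10.4, 44.7]
ft_force: [-0.5, 0.1, 0.6]
finger_gap: 0.003
```

```bash
python3 plan.py 89,67,31; python3 - <<'E'
from workcell import *
import cv2
for n in ["wrist","top"]:
    f=grab_frame(n); im=f["image"][:,:,::-1]
    if n=="top": im=cv2.resize(im[140:240,220:380],None,fx=4,fy=4)
    cv2.imwrite(f"pics/{n}2.png",im)
E
```

```text
t 3.43 tool [ 0.5379 -0.0158  0.1025] [-178.5  -10.4   44.7] F [-0.5  0.1  0.6] gap 0.0
rotvec tool deg [ 0.17  0.03 -0.21] rows6 [ 0.03  0.   -0.04]
tip in tray mm [76.5 45.3 32.7] tool x in tray [ 0.646  0.764 -0.   ]
goal [89. 67. 31.] world [0.552 0.005 0.105] tool shift mm [24.7 -4.5  1.7] fs [ 0.617 -0.112  0.043]
```

View pics/wrist2.png

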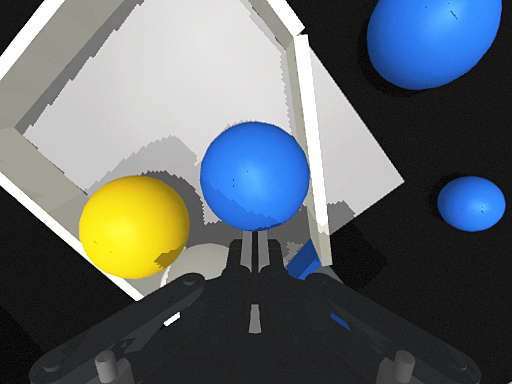

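carry_out(moves=[[[0.16, -0.03, 0], [0, 0, 0]], [[0.16, -0.03, 0], [0, 0, 0]], [[0.14, -0.03, 0], [0, 0, 0]], [[0.1, -0.02, 0], [0, 0, 0]], [[0.06, 0, 0], [0, 0, 0]]])

```text
time: 3.95
tool_pos: [0.5521, 0.0043, 0.1071]
tool_rot: [-178.5, -10.4, 44.7]
ft_force: [0.5, -0.8, 0.3]
finger_gap: 0.004
```

```bash
python3 plan.py; python3 - <<'E'
from workcell import *
import cv2
for n in ["wrist","top"]:
    f=grab_frame(n); im=f["image"][:,:,::-1]
    if n=="top": im=cv2.resize(im[140:240,220:380],None,fx=4,fy=4)
    cv2.imwrite(f"pics/{n}3.png",im)
E
```

```text
t 3.95 tool [0.5521 0.0043 0.1071] [-178.5  -10.4   44.7] F [ 0.5 -0.8  0.3] gap 0.0
rotvec tool deg [ 0.18  0.01 -0.19] rows6 [ 0.03  0.   -0.03]
tip in tray mm [89.1 66.9 32.8] tool x in tray [ 0.645  0.764 -0.   ]
```

View pics/wrist3.png

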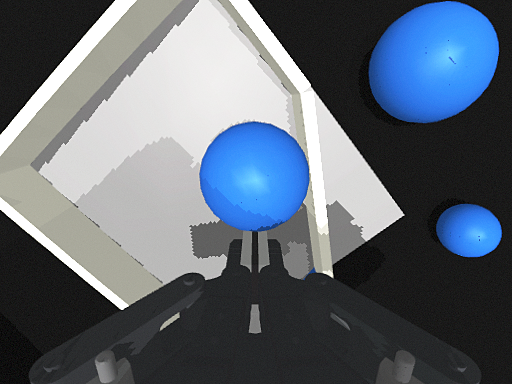

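View pics/top3.png

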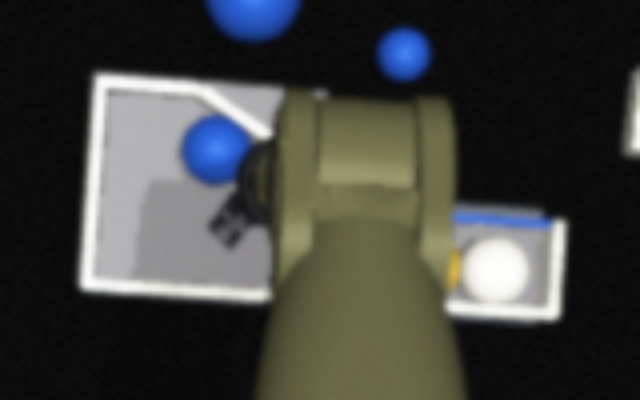

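carry_out(moves=[[[0, 0, 0], [0, 0, 0]], [[0, 0, 0], [0, 0, 0]], [[0, 0, 0], [0, 0, 0]], [[0, 0, 0], [0, 0, 0]], [[0, 0, 0], [0, 0, 0]]])

```text
time: 4.47
tool_pos: [0.5516, 0.0037, 0.1069]
tool_rot: [-178.5, -10.4, 44.7]
ft_force: [0.4, 0.4, 0.2]
finger_gap: -0.003
```

```bash
python3 - <<'E'
from workcell import *
import cv2,numpy as np
a=[]
for n in ["scene","top"]:
    f=grab_frame(n); im=f["image"][:,:,::-1]
    im=im[140:240,220:380] if n=="top" else im[140:240,140:300]
    a.append(cv2.resize(im,None,fx=4.0,fy=3))
cv2.imwrite(f"pics/both4.png",np.vstack(a))
E
```

```text
(no output)
```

View pics/both4.png

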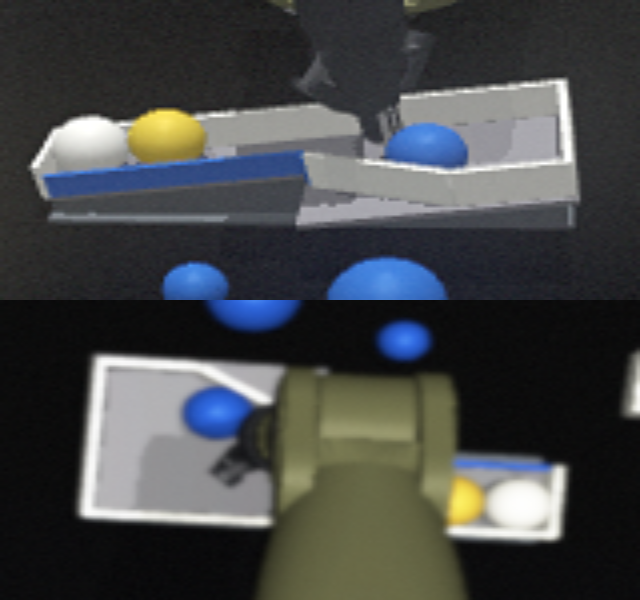

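carry_out(moves=[[[-0.2, 0, -0.9], [0, 0, 0]], [[-0.2, 0, -0.9], [0, 0, 0]], [[0, 0, -0.9], [0, 0, 0]], [[0, 0, -0.7], [0, 0, 0]], [[0, 0, 0], [0, 0, 0]]])

```text
time: 4.98
tool_pos: [0.5287, -0.0281, 0.2443]
tool_rot: [-178.9, -10.7, 44.7]
ft_force: [1.7, 0.2, 0.6]
finger_gap: -0.002
```

carry_out(moves=[[[0, 0, 0], [0, 0, 0]], [[0, 0, 0], [0, 0, 0]], [[0, 0, 0], [0, 0, 0]], [[0, 0, 0], [0, 0, 0]], [[0, 0, 0], [0, 0, 0]]])

```text
time: 5.4
tool_pos: [0.5251, -0.0268, 0.2365]
tool_rot: [-178.4, -10.3, 44.7]
ft_force: [-0.4, 0.2, 0.8]
finger_gap: -0.006
```

carry_out(moves=[[[0, 0, 0], [0, 0, 0]], [[0, 0, 0], [0, 0, 0]], [[0, 0, 0], [0, 0, 0]], [[0, 0, 0], [0, 0, 0]], [[0, 0, 0], [0, 0, 0]]])

```text
time: 5.82
tool_pos: [0.5257, -0.027, 0.2377]
tool_rot: [-178.5, -10.4, 44.7]
ft_force: [0.0, 0.8, 0.4]
finger_gap: 0.003
```

carry_out(moves=[[[0, 0, 0], [0, 0, 0]], [[0, 0, 0], [0, 0, 0]], [[0, 0, 0], [0, 0, 0]], [[0, 0, 0], [0, 0, 0]], [[0, 0, 0], [0, 0, 0]]])

```text
time: 6.23
tool_pos: [0.5258, -0.027, 0.2378]
tool_rot: [-178.5, -10.4, 44.7]
ft_force: [0.5, -0.6, -0.2]
finger_gap: 0.002
```

```bash
python3 - <<'E'
from workcell import *
import cv2,numpy as np
a=[]
for n in ["scene","top"]:
    f=grab_frame(n); im=f["image"][:,:,::-1]
    im=im[140:240,220:380] if n=="top" else im[140:240,140:300]
    a.append(cv2.resize(im,None,fx=4.0,fy=3))
cv2.imwrite(f"pics/both5.png",np.vstack(a))
E
```

```text
(no output)
```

View pics/both5.png

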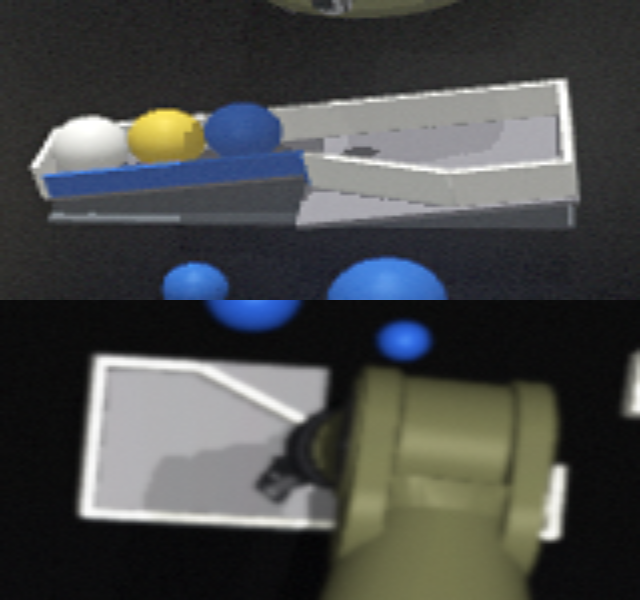

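carry_out(moves=[[[0, 0, 0], [0, 0, 0]], [[0, 0, 0], [0, 0, 0]], [[0, 0, 0], [0, 0, 0]], [[0, 0, 0], [0, 0, 0]], [[0, 0, 0], [0, 0, 0]]])

```text
time: 6.75
tool_pos: [0.5257, -0.027, 0.2378]
tool_rot: [-178.5, -10.4, 44.7]
ft_force: [0.0, -0.2, -0.6]
finger_gap: 0.003
```

carry_out(moves=[[[0, 0, 0], [0, 0, 0]], [[0, 0, 0], [0, 0, 0]], [[0, 0, 0], [0, 0, 0]], [[0, 0, 0], [0, 0, 0]], [[0, 0, 0], [0, 0, 0]]])

```text
time: 7.17
tool_pos: [0.5257, -0.027, 0.2378]
tool_rot: [-178.5, -10.4, 44.7]
ft_force: [-0.4, -0.1, 0.3]
finger_gap: 0.003
```

carry_out(moves=[[[0, 0, 0], [0, 0, 0]], [[0, 0, 0], [0, 0, 0]], [[0, 0, 0], [0, 0, 0]], [[0, 0, 0], [0, 0, 0]], [[0, 0, 0], [0, 0, 0]]])

```text
time: 7.58
tool_pos: [0.5257, -0.027, 0.2378]
tool_rot: [-178.5, -10.4, 44.7]
ft_force: [0.3, 1.1, -0.6]
finger_gap: -0.004
```

```bash
python3 - <<'E'
from workcell import *
from h import *
q=np.load("tray.npy"); M=trayR(q[3]); t=q[:3]
f=grab_frame("scene"); a=f["image"].astype(int)
g=cv2.imread("pics/both5.png")[:300]
im=f["image"][140:240,140:300,::-1]; im=cv2.resize(im,None,fx=4.,fy=3); print("diff",np.abs(im.astype(int)-g).mean(), np.abs(im.astype(int)-g).max())
for c in [(30,-170,30),(30,-110,30),(30,-50,30)]:
    p=proj(f,M@(np.array(c)/1e3)+t)[0]; cv2.circle(im,(int((p[0]-140)*4),int((p[1]-140)*3)),3,(0,0,255),-1)
cv2.imwrite("pics/s6.png",im)
E
```

```text
diff 1.8415677083333333 19
```

View pics/s6.png

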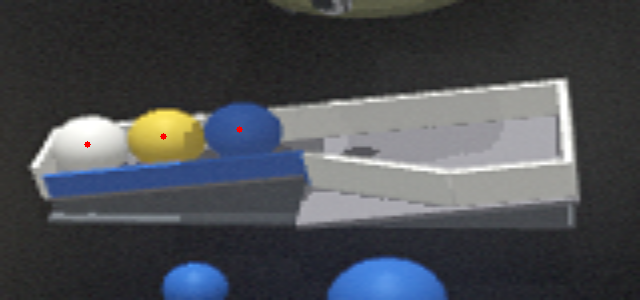

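The balls sit exactly where the tray model predicts and have stopped moving, so I'm handing in.

```bash
python3 -c "
from workcell import *
print(job_done())"
```

```text
the job is handed in; nothing more can be done
None
```

All three balls lie in the exit lane, and I handed the job in about 7.6 s into the 35 s limit.

- **What I did:** I pushed the blue ball up the flared wall to about (115, 98) with the closed fingertips. I held it there until the white and yellow balls had rolled into the lane. Then I lifted the tool clear, and the blue ball rolled down after them.
- **Balls:** In the last scene picture the balls sit where the model puts (30, -170), (30, -110) and (30, -50) for white, yellow and blue. That picture matches one taken about 1.3 s earlier, apart from image noise, so they are at rest.
- **Robot:** The tool is well above the tray, and the force readings after each move stayed under about 2 N per axis.
- **Bystanders:** I never moved near the bin, rack or bottle. I did not measure their positions again at the end.
- **Disagreement:** The tray fit from the top and scene cameras differed by about 1 pixel (roughly 3–4 mm along y). The wrist view agreed with the combined fit before I pushed.

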